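Tools home to their outlines

ROBOT

A 6-joint arm with a two-finger parallel gripper is mounted at the origin on a cart in front of the work surface, level with it; the furniture and walls round the work are solid. World frame = base frame: x ahead of the robot, y to its left, z up, the work surface at z = 0. Lengths are in m, angles in rad, forces in N, time in s.
With the tool pointing down it reaches from about 0.4 to 0.825 m from the base axis. Payload 7 kg.
Tool frame: the origin (TCP) lies between the finger pads; the fingertips stand 25 mm ahead of it and the grasp point (between the pads) lies 6 mm ahead of it; z points along the fingers, y is the line along which they close (so a half turn about z gives the same grasp; the last joint's range is limited). The gripper opens to 85 mm and grips with 20 to 120 N. Pads are 22 mm wide; open, the fingers measure 114 mm over their backs; the gripper's body (76 mm by 85 mm) begins 54 mm behind the grasp point. The pads swing forward as they close: fully open they stand 13 mm farther back than shut.
Start: joints at [-1.017, 0.359, 0.012, 0, -1.224, -0.288], TCP at [0.177, -0.651, 0.256] pointing down, gripper open.
Joint ranges: [-3.07, 3.07], [-1.43, 2.12], [-1.02, 1.25], [-3.03, 1.67], [-3.05, -0], [-3.03, 3.03]. Speed limits (rad/s): [2.39, 2.39, 3.01, 3.14, 3.14, 3.14].

INTERFACE

Orientations are given as [roll, pitch, yaw] about the fixed x, y, z axes, in that order (R = Rz(yaw) Ry(pitch) Rx(roll)).
In Python, from workcell import ctrl gives the robot as it stands. Calls block until the motion is done:
- ctrl.movep(position, orientation): joint-space move of the TCP to a pose.
- ctrl.move_straight(position, speed=0.15, attitude=None, stop_force=None): straight line of the TCP; attitude=None keeps the orientation; speed is the mean speed in m/s. With stop_force (N) it stops when the force on the tool has changed by that much, and returns True; else False.
- ctrl.goto_joints(angles): joint-space move.
- ctrl.let_go() and ctrl.close(newtons=None): open the fingers fully, or close them until they stop; newtons is the grip in N (None keeps the last).
- ctrl.sleep(seconds).
- ctrl.ik(position, orientation): joint angles nearest the present ones, or None.
- ctrl.sense(): the state.
- ctrl.camera(name): name is "scene" or "top" or "wrist"; returns a dict with "image" (384x512x3 uint8, red, green, blue), "intrinsics" (3x3 intrinsics, pixels), "R" (3x3) and "t" (3): a world point X has camera coordinates R X + t. Camera axes: x right, y down, z forward; pixel columns grow to the right and rows downward; lengths in m; the calibration is good to about 2 mm. A picture is of the moment at which its call begins. There is no depth.
A pose or a line that the arm cannot do raises ctrl.MotionError and nothing moves.
- ctrl.close_job(): hands the job in; it is judged then, once.
Trained networks look in the newest picture that a camera, given by its name, has taken for a name from the list of things; names that differ only in an ending like _2 or _b are one class to them, and where a whole thing is asked for, a point or a joint stands for the part that bears it (a point fixed in the world has none). Each returns a list of dicts, best first, with "p" (0 to 1); they miss things now and then, are a little off and sometimes report something else, mostly with a low value. They report only what shows in the picture. A call takes as long as a camera call. They do not tell look-alikes from the thing itself.
- ctrl.outline_of(camera, thing): "mask" (384x512 bool, what is visible of it) and "bbox" ([left, top, width, height] in pixels, round what is visible of it).
The state is a dict: "clock": time; "qpos": joint angles; "dq": joint speeds; "joint_efforts": joint torques, N m; "position": TCP position; "tcp_rot": TCP orientation; "ft_force": force on the tool from outside, world axes, zero at the start; "ft_torque": the same for the moment, N m; "opening": opening from 0.0 (shut) to 1.0 (fully open); "gripper_force": force on a finger pad.
Only numpy, scipy, OpenCV 4.12 (cv2) and the standard library are available. Lean on these libraries where they do the work, as an engineer would, in place of code of your own. Each camera call takes 0.05 s, during which the arm holds its last target. There are 200 camera calls.

TASK

Put away the four tools that lie among the black pads at the front of the worktop: set the oil stone, the block plane, the sanding block and the tape measure each on the pad that bears its own yellow outline, standing upright as they do now, centred on the outline and lined up with it (either way round). Leave the coffee mug where it stands.

Things in the scene. Friction and masses are not known exactly. Their poses are not given: they have to be found in the camera images.
- stone_centre (a point): the oil stone: a grey sharpening stone in a dark wooden box, 64 x 190 x 36 mm in all (box 64 x 190, 18 mm high; the stone on it 50 x 150, 18 mm high). 0.3 to 0.6 kg. The point is its centre, half-way up (18 mm above its underside); x across the width, y along the length, z up. Grasp across the 64 mm wide box, low down
- plane_centre (a point): the small block plane among the pads (another one stands at the far edge of the worktop: not meant): grey metal body, dark red-brown cap towards +y, pale round knob towards -y, 46 x 155 x 58 mm, 0.5 to 0.9 kg. The point is the centre of its footprint, half-way up (29 mm above its underside); x across the width, y along the length, z up. At the centre its sides are 40 to 44 mm apart up to 45 mm above the underside: grasp there across the width
- block_centre (a point): the sanding block: tan cork block with reddish abrasive paper underneath, 62 x 113 x 31 mm, about 0.1 kg. The point is its centre, half-way up (15.5 mm above its underside); x across the width, y along the length, z up
- tape_centre (a point): the tape measure: yellow case standing upright on its narrow side, 36 x 78 x 63 mm, about 0.2 kg, lying among the pads, within 0.75 m of the robot's base (another one lies farther off at the right: not meant). The point is its centre, half-way up (31.5 mm above its underside); x across the 36 mm width, y along the length (the steel hook is at -y), z up
- pad_stone_top (a point): pad of the oil stone: fixed flat black rubber pad, 82 x 206 mm, 5 mm thick, with a yellow rectangle 70 x 196 mm and a grey one 52 x 152 mm inside it. The point is the centre of the pad's and the outline's upper face; x across, y along the outline's length
- pad_plane_top (a point): pad of the block plane: fixed flat black rubber pad, 66 x 174 mm, 5 mm thick, with a yellow outline 50 x 159 mm whose two ends are half-round. The point is the centre of the pad's and the outline's upper face; x across, y along the outline's length
- pad_block_top (a point): pad of the sanding block: fixed flat black rubber pad, 82 x 134 mm, 5 mm thick, with a plain yellow rectangle 68 x 119 mm. The point is the centre of the pad's and the outline's upper face; x across, y along the outline's length
- pad_tape_top (a point): pad of the tape measure: fixed flat black rubber pad, 58 x 100 mm, 5 mm thick, with a small plain yellow rectangle 42 x 84 mm. The point is the centre of the pad's and the outline's upper face; x across, y along the outline's length
- mug_base (a point): white coffee mug, 78 mm across (110 mm with its handle), 97 mm high, at the front edge of the worktop, in front of the right-hand pads and beside the green cabinet, a bystander; the point is the centre of its underside
Mind the look-alikes: they are no part of the job. Leave any pink look-alike of the part that bears tape_centre alone.

How it is judged:
At the end, for the whole second after the job is handed in: Each tool rests upright (within 0.1 rad) on its own pad, its centre within 12 mm of the outline's centre seen from above, its length within 0.16 rad of the outline's (either way round), its height within 6 mm of resting on the pad, released and at rest (horizontal distance between stone_centre and pad_stone_top below 0.012 m and angle between the y axis of stone_centre and the y axis of pad_stone_top, either way round below 0.16 rad and angle between each of stone_centre, plane_centre, block_centre, tape_centre's own z axis and vertical below 0.1 rad and z of stone_centre in the frame of pad_stone_top between 0.012 and 0.024 m and linear speed of each of stone, plane, block, tape below 0.02 m/s and horizontal distance between plane_centre and pad_plane_top below 0.012 m and angle between the y axis of plane_centre and the y axis of pad_plane_top, either way round below 0.16 rad and z of plane_centre in the frame of pad_plane_top between 0.023 and 0.035 m and horizontal distance between block_centre and pad_block_top below 0.012 m and angle between the y axis of block_centre and the y axis of pad_block_top, either way round below 0.16 rad and z of block_centre in the frame of pad_block_top between 0.0095 and 0.0215 m and horizontal distance between tape_centre and pad_tape_top below 0.012 m and angle between the y axis of tape_centre and the y axis of pad_tape_top, either way round below 0.16 rad and z of tape_centre in the frame of pad_tape_top between 0.0255 and 0.0375 m); the robot touches nothing.
It fails at once if the coffee mug is pushed or moved more than 25 mm (distance of mug_base from where it was at the start of the episode above 0.025 m).
It also fails if it takes over 99 s, if anything falls off the work surface, if the arm or the gripper's body presses on something with over 40 N, if the wrist force passes 120 N, or if a joint passes its speed limit or range.

## Working session

There is one attempt and no reset: what is moved stays moved. The work goes in short steps, each a Python script; the robot and the scene stay as the last script left them, time stands still between calls to the robot, and variables do not carry over. Pictures are saved under pics/ and viewed, at most 14 in all, crops included, and the job is handed in when it is done.

```bash
mkdir -p pics; python3 - <<'E'
from workcell import ctrl
import cv2,numpy as np
for n in ["top","scene"]:
    c=ctrl.camera(n); cv2.imwrite(f"pics/{n}0.png",cv2.resize(c["image"][:,:,::-1],(800,600),interpolation=cv2.INTER_CUBIC))
    print(n,c["intrinsics"].tolist(),np.round(c["R"],3).tolist(),c["t"], -c["R"].T@c["t"])
print(ctrl.sense())
E
```

```text
top [[400.15925125407415, 0.0, 260.9402518387866], [0.0, 400.15925125407415, 190.0997231631515], [0.0, 0.0, 1.0]] [[-0.016, -1.0, -0.012], [-0.997, 0.017, -0.07], [0.07, 0.011, -0.997]] [-0.05472071  0.53444133  1.2264445 ] [ 0.44584739 -0.07751887  1.2601583 ]
scene [[441.2243359807045, 0.0, 255.36227941276366], [0.0, 441.2243359807045, 182.46677201721457], [0.0, 0.0, 1.0]] [[-0.607, -0.795, 0.01], [-0.372, 0.274, -0.887], [0.702, -0.542, -0.462]] [0.29570176 0.27835321 1.01511076] [-0.4297549   0.70882126  0.71291868]
{'clock': 0.1, 'qpos': array([-1.01684707e+00,  3.59257134e-01,  1.11301800e-02, -2.85391495e-04,
       -1.22407922e+00, -2.88126002e-01]), 'dq': array([ 0.00020399, -0.00242463,  0.00202294,  0.00076243, -0.00027096,
        0.00029397]), 'joint_efforts': array([-1.37235029e-04, -5.84765267e+01,  2.94112498e+01,  6.95454195e+00,
       -3.14091019e-03,  7.22741333e-06]), 'position': array([ 0.17720654, -0.6509124 ,  0.25549027]), 'tcp_rot': array([ 3.14016468e+00, -1.43406485e-04, -2.87586647e+00]), 'ft_force': array([-0.10031095, -0.9492008 ,  0.09949496]), 'ft_torque': array([0.01771147, 0.00530454, 0.04441168]), 'gripper_force': 0.0, 'opening': 1.0015592581743566}
```

View pics/top0.png

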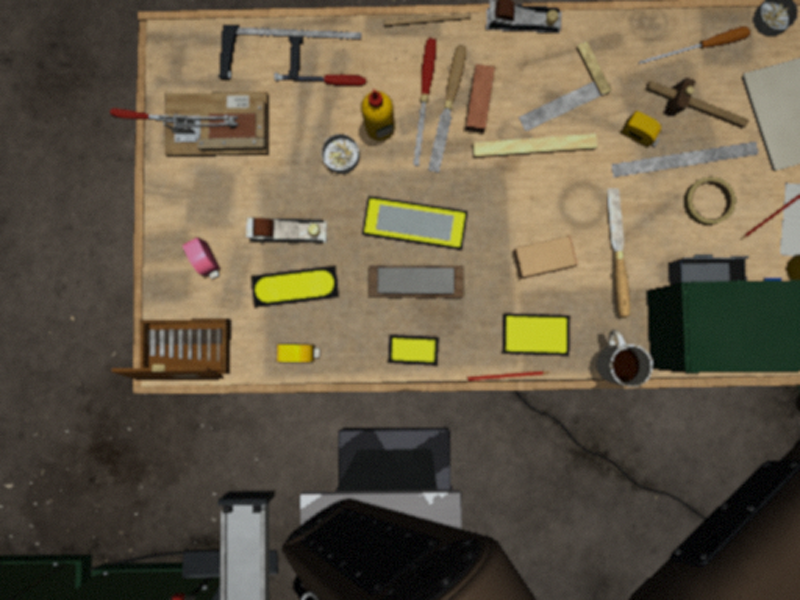

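View pics/scene0.png

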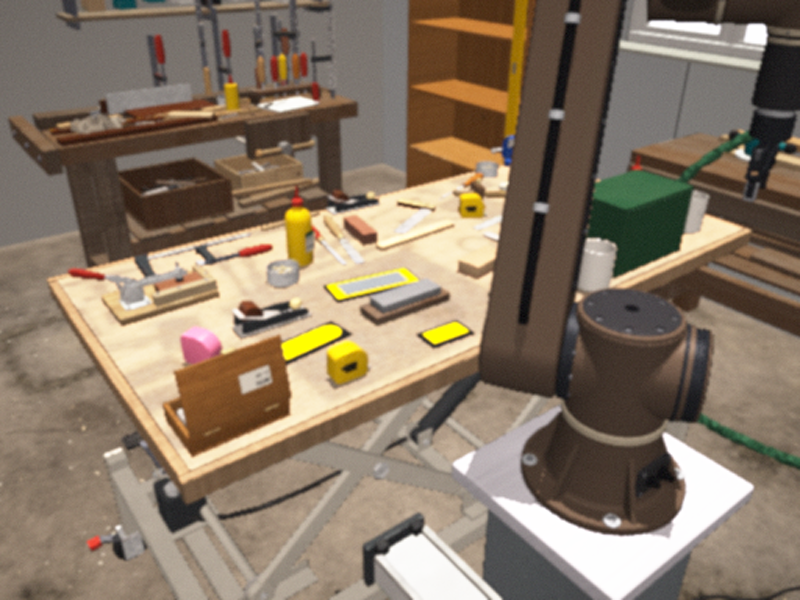

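Top view (800x600 px):
- **Tools:** stone (415,281), plane (287,230), cork block (545,257), tape (297,353).
- **Pads:** stone (415,222), plane (294,287), block (536,334), tape (413,350). Mug at (625,360).
- **Tape candidates:** yellow (297,353), yellow far right (642,127), pink (200,257). The one at (297,353) is yellow, among the pads and near the base.
- **Plane candidates:** (287,230) and (525,15). The second is at the far edge, so I take the first.

```bash
cat > h.py <<'E'
from workcell import ctrl
import numpy as np, cv2
from scipy.optimize import minimize
# name:(w,l,h,z0)
TOOLS={"stone_centre":(.064,.190,.018),"plane_centre":(.046,.155,.045),"block_centre":(.062,.113,.031),"tape_centre":(.036,.078,.063)}
PADS={"pad_stone_top":(.070,.196),"pad_plane_top":(.050,.159),"pad_block_top":(.068,.119),"pad_tape_top":(.042,.084)}
def proj(c,P):
    q=np.asarray(P)@c["R"].T+c["t"]; q=q@c["intrinsics"].T; return q[:,:2]/q[:,2:]
def ray(c,uv,z):
    uv=np.asarray(uv,float).reshape(-1,2)
    d=np.c_[uv,np.ones(len(uv))]@np.linalg.inv(c["intrinsics"]).T@c["R"]
    o=-c["R"].T@c["t"]; return o+d*((z-o[2])/d[:,2])[:,None]
def corners(p,w,l,zs):
    x,y,a=p; R=np.array([[np.cos(a),-np.sin(a)],[np.sin(a),np.cos(a)]])
    b=np.array([[-w,-l],[w,-l],[w,l],[-w,l]])/2@R.T+[x,y]
    return np.vstack([np.c_[b,np.full(4,z)] for z in zs])
def render(c,p,w,l,zs,S=4):
    m=np.zeros((384*S,512*S),np.uint8)
    h=cv2.convexHull(((proj(c,corners(p,w,l,zs))+.5)*S-.5).astype(np.float32))
    cv2.fillConvexPoly(m,np.round(h*16).astype(np.int32),255,shift=4)
    return cv2.resize(m,(512,384),interpolation=cv2.INTER_AREA)/255.
def fit(c,mask,w,l,zs):
    """footprint x,y,yaw whose silhouette matches the mask"""
    v,u=np.nonzero(mask); P=ray(c,np.c_[u,v],np.mean(zs))[:,:2]
    x,y=P.mean(0); (_,_),_,_=cv2.minAreaRect((P*1000).astype(np.float32))
    d=np.linalg.eigh(np.cov(P.T))[1][:,1]; a=np.arctan2(-d[0],d[1])
    a=(a+np.pi/2)%np.pi-np.pi/2
    f=lambda p:np.abs(render(c,p,w,l,zs)-mask).sum()
    s=np.array([[x,y,a]]*4)+np.array([[0,0,0],[.01,0,0],[0,.01,0],[0,0,.15]])
    r=minimize(f,s[0],method="Nelder-Mead",options=dict(initial_simplex=s,xatol=1e-4,fatol=.1))
    return r.x,r.fun/mask.sum()
def yellow(c):
    h=cv2.cvtColor(c["image"],cv2.COLOR_RGB2HSV)
    return cv2.inRange(h,(22,140,90),(36,255,255))
E
python3 - <<'E'
from h import *
c=ctrl.camera("top"); im=c["image"][:,:,::-1].copy()
Y=yellow(c)
def show(n,p,w,l,zs,e):
    print(n,np.round(p,4),round(e,2),"r",round(np.hypot(*p[:2]),3))
    for k in range(0,len(zs)*4,4): cv2.polylines(big,[np.round((proj(c,corners(p,w,l,zs))[k:k+4]+.5)*1.5625*4/4).astype(int)],True,(255,0,255),1)
big=cv2.resize(im,(800,600),interpolation=cv2.INTER_CUBIC)
seed={"pad_stone_top":(415,222),"pad_plane_top":(294,287),"pad_block_top":(536,334),"pad_tape_top":(413,350),
"stone_centre":(415,281),"plane_centre":(287,230),"block_centre":(545,257),"tape_centre":(297,353),"mug_base":(625,360)}
n_,lab=cv2.connectedComponents(Y)
for n,(w,l) in PADS.items():
    s=np.array(seed[n])/1.5625
    v,u=np.nonzero(lab); k=np.argmin(np.hypot(u-s[0],v-s[1])); m=lab==lab[v[k],u[k]]
    m=cv2.drawContours(np.zeros((384,512),np.uint8),[cv2.convexHull(np.argwhere(m)[:,::-1].astype(np.int32))],-1,1,-1)
    p,e=fit(c,m,w,l,[.005]); show(n,p,w,l,[.005],e)
for n,(w,l,h) in TOOLS.items():
    s=np.array(seed[n])/1.5625
    for d in ctrl.outline_of("top",n):
        b=d["bbox"]; 
        if np.hypot(b[0]+b[2]/2-s[0],b[1]+b[3]/2-s[1])<15:
            p,e=fit(c,d["mask"].astype(float),w,l,[0,h]); print(d["p"]); show(n,p,w,l,[0,h],e); break
    else: print(n,"none")
for d in ctrl.outline_of("top","mug_base"): print("mug",d["p"],d["bbox"])
print(ray(c,np.array([[627,362],[617,335],[650,290],[650,370]])/1.5625,.05))
cv2.imwrite("pics/fit0.png",cv2.resize(big[180:400,220:680],None,fx=1.7,fy=1.7,interpolation=cv2.INTER_CUBIC))
E
```

```text
pad_stone_top [ 0.6875 -0.0787 -0.1731] 0.09 r 0.692
pad_plane_top [0.5609 0.1664 0.1075] 0.13 r 0.585
pad_block_top [ 0.4564 -0.3174 -0.0447] 0.08 r 0.556
pad_tape_top [ 0.4301 -0.0712 -0.0829] 0.13 r 0.436
0.77
stone_centre [ 0.5652 -0.0766 -0.0187] 0.04 r 0.57
0.83
plane_centre [ 0.6701  0.1792 -0.0556] 0.12 r 0.694
0.73
block_centre [ 0.6084 -0.3354  0.2279] 0.07 r 0.695
0.76
tape_centre [0.4276 0.1516 0.0014] 0.29 r 0.454
mug 0.75 [383.3, 211.9, 34.2, 35.5]
[[ 0.3991598  -0.48248485  0.05      ]
 [ 0.45113918 -0.4654294   0.05      ]
 [ 0.53687429 -0.53237607  0.05      ]
 [ 0.38322616 -0.52572947  0.05      ]]
```

View pics/fit0.png

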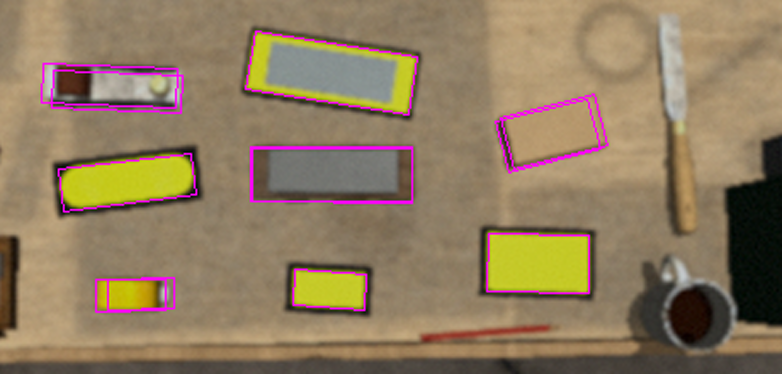

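The crop confirms the four tools and pads, with fits sitting on their outlines. The yellow tape is beside the plane pad. Next I go above the stone, clear of the cabinet, and look from the wrist.

```bash
cat >> h.py <<'E'
pi=np.pi
def down(a): return [pi,0,a-pi/2]
G={"pad_stone_top":(0.6875,-0.0787,-0.1731),"pad_plane_top":(0.5609,0.1664,0.1075),"pad_block_top":(0.4564,-0.3174,-0.0447),"pad_tape_top":(0.4301,-0.0712,-0.0829),
"stone_centre":(0.5652,-0.0766,-0.0187),"plane_centre":(0.6701,0.1792,-0.0556),"block_centre":(0.6084,-0.3354,0.2279),"tape_centre":(0.4276,0.1516,0.0014)}
def overlay(c,f):
    big=cv2.resize(c["image"][:,:,::-1],(800,600),interpolation=cv2.INTER_CUBIC)
    for n,p in G.items():
        w,l,h=TOOLS[n] if n in TOOLS else (*PADS[n],.005)
        P=corners(p,w,l,[0,h] if n in TOOLS else [.005])
        if ((P@c["R"].T+c["t"])[:,2]<.05).any(): continue
        q=np.round((proj(c,P)+.5)*1.5625).astype(int)
        for k in range(0,len(q),4): cv2.polylines(big,[q[k:k+4]],True,(255,0,255),1)
    cv2.imwrite(f,big)
E
python3 - <<'E'
from h import *
ctrl.move_straight([0.14,-0.46,0.40],speed=.25)
ctrl.movep([.53,-.0766,.36],down(-.0187))
c=ctrl.camera("wrist"); print(-c["R"].T@c["t"],ctrl.sense()["clock"],ctrl.sense()["qpos"]); overlay(c,"pics/w0.png")
t=ctrl.camera("top"); print(ray(t,np.array([[413,378],[413,388]])/1.5625,0))
E
```

```text
[ 0.52871683 -0.14925041  0.47827803] 3.5417 [ 2.21285169e-01  7.50253316e-02 -1.20920632e-01  1.13172997e-04
 -1.37465518e+00 -2.41513205e-01]
[[ 0.37208927 -0.07132376  0.        ]
 [ 0.35222458 -0.07099078  0.        ]]
```

View pics/w0.png

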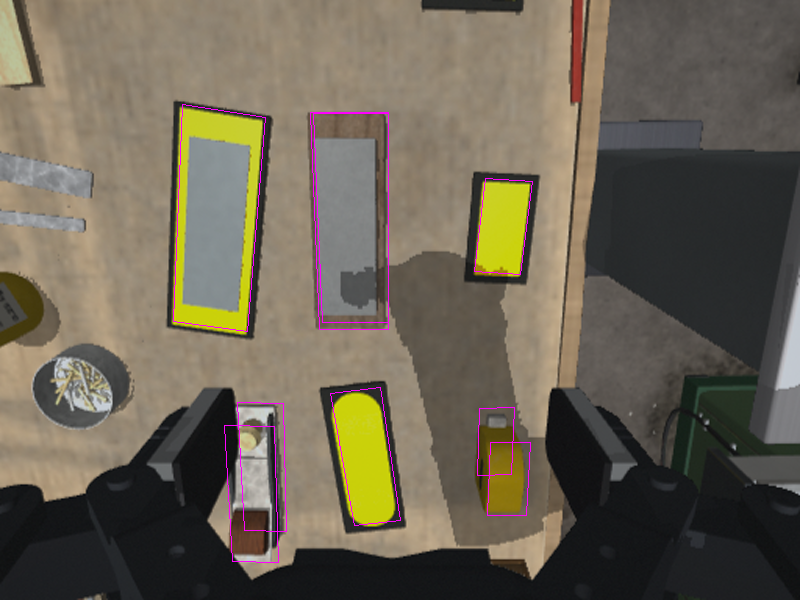

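Wrist view: stone fit (350,220) and all four pads agree within a few px. The plane (255,480) and tape (500,465) outlines are off by about 20 px, so I'll refit them from the wrist before grasping. I refit the pads and stone here, then pick the stone.

```bash
cat >> h.py <<'E'
def refit(names,cam="wrist"):
    c=ctrl.camera(cam); out={}
    n_,lab=cv2.connectedComponents(yellow(c))
    for n in names:
        if n in PADS:
            w,l=PADS[n]; zs=[.005]
            r=render(c,G[n],w,l,zs)>.5; ids=lab[r&(lab>0)]
            if not len(ids): print(n,"no"); continue
            m=lab==np.bincount(ids).argmax()
            m=cv2.drawContours(np.zeros((384,512),np.uint8),[cv2.convexHull(np.argwhere(m)[:,::-1].astype(np.int32))],-1,1,-1).astype(float)
        else:
            w,l,h=TOOLS[n]; zs=[0,h]; r=render(c,G[n],w,l,zs)>.5
            ds=[d for d in ctrl.outline_of(cam,n) if (d["mask"]&r).sum()>.3*r.sum()]
            if not ds: print(n,"no"); continue
            m=ds[0]["mask"].astype(float)
        p,e=fit(c,m,w,l,zs); out[n]=p; print(n,np.round(p,4),"d",np.round(p-G[n],4),round(e,3))
    return c,out
def pick(p,z,N=60,zup=.2):
    x,y,a=p
    ctrl.movep([x,y,zup],down(a)); ctrl.move_straight([x,y,z+.03],speed=.25)
    hit=ctrl.move_straight([x,y,z],speed=.06,stop_force=12); ctrl.close(N); s=ctrl.sense()
    print("hit",hit,s["position"],"open",s["opening"],s["gripper_force"],s["clock"])
def place(p,zg,zup=.2):
    """zg: TCP height at which the tool was grasped standing on the worktop"""
    x,y,a=p; q=ctrl.sense()["position"]; ctrl.move_straight([q[0],q[1],zup],speed=.2)
    f=ctrl.sense()["ft_force"]; ctrl.movep([x,y,zup],down(a)); ctrl.move_straight([x,y,zg+.03],speed=.2)
    hit=ctrl.move_straight([x,y,zg+.004],speed=.04,stop_force=8); s=ctrl.sense()
    print("hit",hit,s["position"],"open",s["opening"],"f",f,s["ft_force"])
    ctrl.let_go(); ctrl.move_straight([x,y,zup],speed=.25); print(ctrl.sense()["clock"])
E
python3 - <<'E'
from h import *
c,o=refit(["pad_stone_top","pad_plane_top","pad_tape_top","stone_centre","tape_centre","plane_centre"])
pick(o["stone_centre"],.028)
c=ctrl.camera("wrist"); cv2.imwrite("pics/w1.png",cv2.resize(c["image"][:,:,::-1],(800,600)))
E
```

```text
pad_stone_top [ 0.6892 -0.0765 -0.1729] d [0.0017 0.0022 0.0002] 0.035
pad_plane_top [0.5631 0.1702 0.1022] d [ 0.0022  0.0038 -0.0053] 0.09
pad_tape_top [ 0.431  -0.0687 -0.0696] d [0.0009 0.0025 0.0133] 0.053
stone_centre [ 0.5684 -0.0747 -0.0234] d [ 0.0032  0.0019 -0.0047] 0.031
tape_centre [0.4306 0.1586 0.0507] d [0.003  0.007  0.0493] 0.19
plane_centre [ 0.6698  0.1818 -0.1462] d [-0.0003  0.0026 -0.0906] 0.25
hit False [ 0.56872193 -0.07467255  0.02878881] open 0.731319197259572 65.89221239089966 6.2083
```

View pics/w1.png

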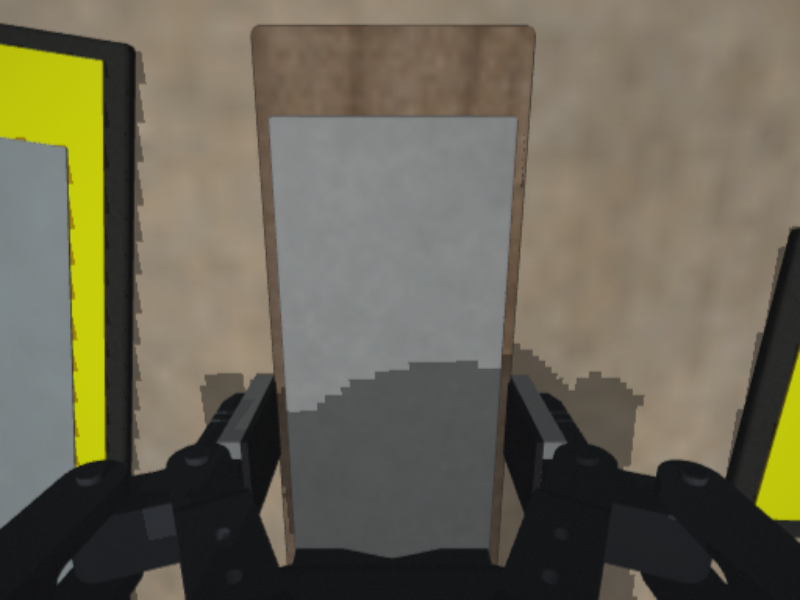

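The fingers (260,430 and 540,430) hold the box sides, and the opening matches 64 mm. I place the stone next, then look at the plane from a clear spot.

```bash
cat >> h.py <<'E'
G.update({"pad_stone_top":(.6892,-.0765,-.1729),"pad_plane_top":(.5631,.1702,.1022),"pad_tape_top":(.431,-.0687,-.0696),"tape_centre":(.4306,.1586,.0)})
E
python3 - <<'E'
from h import *
ctrl.close(100)
place(G["pad_stone_top"],.0288)
G["stone_centre"]=G["pad_stone_top"]
ctrl.movep([.55,.19,.36],down(0))   # camera sits 70 mm to -y of TCP
ctrl.movep([.56,.235,.33],down(0))
c,o=refit(["pad_stone_top","pad_plane_top","tape_centre","plane_centre"]); overlay(c,"pics/w2.png")
E
```

```text
hit True [ 0.6887863  -0.07652237  0.03429652] open 0.7143566920224665 f [-0.58373871 -0.357076   -3.63100354] [-0.84317525 -0.61805823  4.64910948]
10.675
pad_stone_top no
pad_plane_top [0.5633 0.1695 0.1019] d [ 0.0002 -0.0007 -0.0003] 0.086
tape_centre [ 0.4316  0.1627 -0.0213] d [ 0.001   0.0041 -0.0213] 0.26
plane_centre [ 0.6716  0.187  -0.0879] d [ 0.0015  0.0078 -0.0323] 0.188
```

View pics/w2.png

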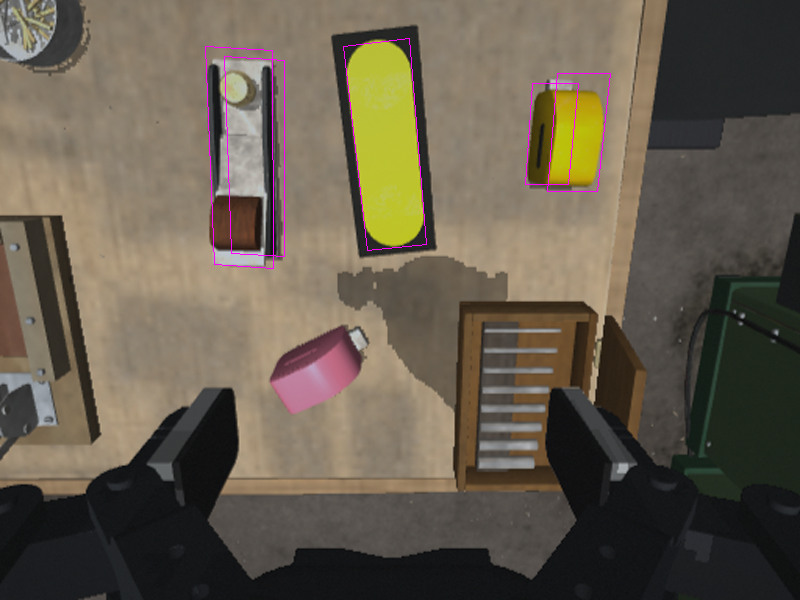

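The plane's knob is at (238,88) and its cap at (238,222). The yellow tape is at (570,140) with its hook to the top, and the pink look-alike is at (318,368). The box fits are rough on both, so I'll look from straight above each.

```bash
cat >> h.py <<'E'
def rect(c,ctr,z,size=(.14,.22),s=2500):
    """metric top view at height z: image x = world -x ... columns -> -x, rows -> +y"""
    x0,y0=ctr[0]+size[0]/2,ctr[1]-size[1]/2; W,H=int(size[0]*s),int(size[1]*s)
    P=np.array([[x0,y0,z],[x0-size[0],y0,z],[x0-size[0],y0+size[1],z],[x0,y0+size[1],z]])
    M=cv2.getPerspectiveTransform(proj(c,P).astype(np.float32),np.array([[0,0],[W,0],[W,H],[0,H]],np.float32))
    im=cv2.warpPerspective(c["image"][:,:,::-1],M,(W,H),flags=cv2.INTER_CUBIC)
    for k in range(0,W,50): cv2.line(im,(k,0),(k,H),(255,0,255) if k==W//2 else (200,200,0),1)
    for k in range(0,H,50): cv2.line(im,(0,k),(W,k),(255,0,255) if abs(k-H//2)<25 and k%50==0 and k==(H//100)*50 else (200,200,0),1)
    return im
E
python3 - <<'E'
from h import *
ctrl.movep([.67,.258,.25],down(0))
c,o=refit(["plane_centre"]); a=rect(c,(.67,.185),.0)
ctrl.movep([.431,.235,.25],down(0))
c,o=refit(["tape_centre"]); b=rect(c,(.43,.16),.0,(.14,.22))
cv2.imwrite("pics/w3.png",np.hstack([a,b]))
print(a.shape,ctrl.sense()["clock"])
E
```

```text
plane_centre [ 0.6763  0.1786 -0.0033] d [ 0.0062 -0.0006  0.0523] 0.116
tape_centre no
(550, 350, 3) 14.2
```

View pics/w3.png

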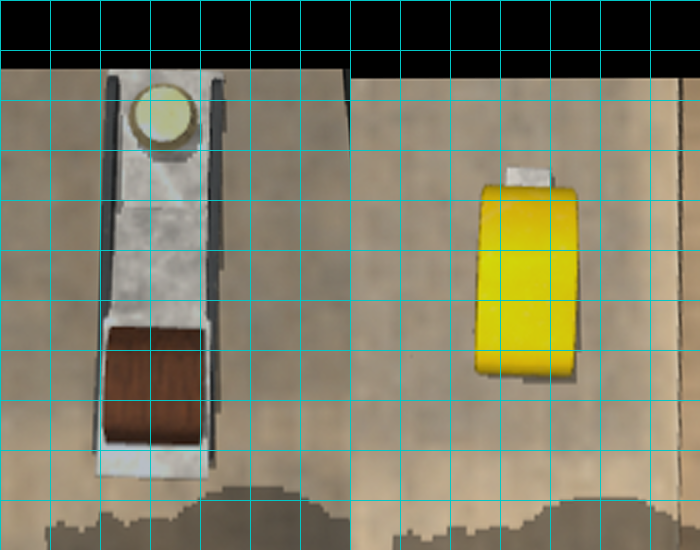

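Grid is 20 mm. The tape case spans columns 478-578 and rows 185-375, with the hook at row 168, so tape_centre is about (0.4295, 0.158, yaw -0.025). The plane body, 46 mm wide as specified, gives (0.676, 0.182, yaw -0.03).

```bash
cat >> h.py <<'E'
G.update({"tape_centre":(.4295,.158,-.025),"plane_centre":(.676,.182,-.03),"stone_centre":G["pad_stone_top"]})
E
python3 - <<'E'
from h import *
pick(G["tape_centre"],.040,40)
s=ctrl.sense(); assert .3<s["opening"]<.6
place(G["pad_tape_top"],.040)
pick(G["plane_centre"],.036,90)
s=ctrl.sense(); assert .35<s["opening"]<.65
c=ctrl.camera("wrist"); cv2.imwrite("pics/w4.png",cv2.resize(c["image"][:,:,::-1],(800,600)))
E
```

```text
hit False [0.4298131  0.1581695  0.04034249] open 0.39614264735559696 39.869277477264404 16.4917
hit True [ 0.43087136 -0.06878146  0.04520824] open 0.3954823397866909 f [-0.67182167 -0.20257706 -2.51096143] [-1.63744624 -0.33485177  6.59924722]
21.0833
hit False [0.67651219 0.18222073 0.03687923] open 0.4931520593870441 93.19986267015338 24.2083
```

View pics/w4.png

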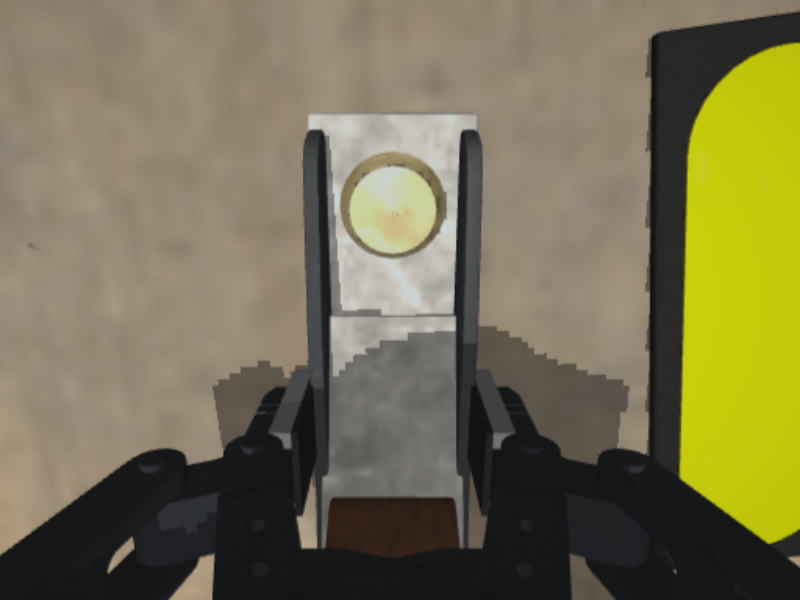

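The plane is gripped squarely by both sides (310 and 480,430), and the toe end is visible at (393,113). I check the toe position for the lengthwise offset, then place.

```bash
python3 - <<'E'
from h import *
c=ctrl.camera("wrist")
for z in (0,.01,.02): print(ray(c,np.array([[393,113]])/1.5625-.5,z))
yt=ray(c,np.array([[393,113]])/1.5625-.5,.01)[0,1]
off=yt+.0775-ctrl.sense()["position"][1]; print("offset",off)
off=float(np.clip(off,-.006,.006))
x,y,a=G["pad_plane_top"]
place((x+off*np.sin(a),y-off*np.cos(a),a),.0369)
ctrl.movep([.56,-.255,.33],down(0))
c,o=refit(["pad_block_top","block_centre"]); overlay(c,"pics/w5.png"); print(ctrl.sense()["clock"])
E
```

```text
[[0.67415054 0.10343045 0.        ]]
[[0.67417736 0.10387179 0.01      ]]
[[0.67420418 0.10431312 0.02      ]]
offset -0.0008619253149417527
hit True [0.56262556 0.17085327 0.04183931] open 0.49042295443091205 f [ 0.38281158 -1.25728179 -6.08031001] [-1.63241018  0.05708421  4.96700763]
28.525
pad_block_top [ 0.4584 -0.3157 -0.0506] d [ 0.002   0.0017 -0.0059] 0.04
block_centre [ 0.6112 -0.3342  0.219 ] d [ 0.0028  0.0012 -0.0089] 0.062
30.2583
```

View pics/w5.png

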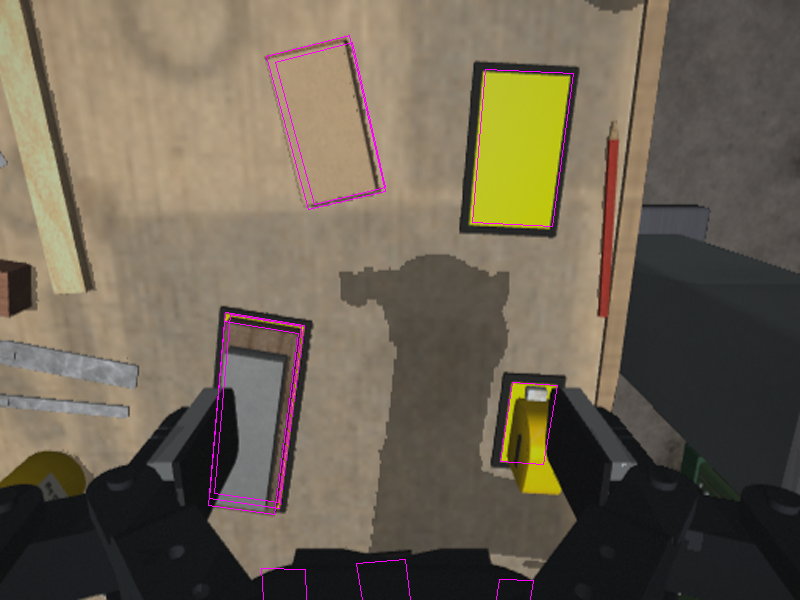

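The refit block at (325,120) and its pad (520,150) agree with their outlines. The pencil at (605,220) lies just outside finger reach. Pick and place the block, then check all four.

```bash
python3 - <<'E'
from h import *
pick((.6112,-.3342,.219),.028,35)
s=ctrl.sense(); assert .6<s["opening"]<.85
place((.4584,-.3157,-.0506),.0285)
G["block_centre"]=G["pad_block_top"]=(.4584,-.3157,-.0506)
G["tape_centre"]=G["pad_tape_top"]; G["plane_centre"]=G["pad_plane_top"]
ims=[]
for n in ["pad_stone_top","pad_plane_top","pad_block_top","pad_tape_top"]:
    x,y,a=G[n]; ctrl.movep([x,y+.073,.28],down(0)); c=ctrl.camera("wrist")
    im=rect(c,(x,y),.005,(.13,.24),1500)
    q=corners(G[n],*PADS[n],[.005]); W,H=195,360
    u=np.c_[(x+.065-q[:,0])*1500,(q[:,1]-y+.12)*1500]
    cv2.polylines(im,[np.round(u).astype(int)],True,(0,0,255),1); ims.append(im)
cv2.imwrite("pics/w6.png",cv2.resize(np.hstack(ims),(800,369))); print(ctrl.sense()["clock"])
E
```

```text
hit False [ 0.61157634 -0.33431241  0.0285874 ] open 0.7163517661511113 39.042420387268066 32.65
hit True [ 0.45792691 -0.31559471  0.03341274] open 0.7156600328660184 f [-0.39426982 -0.21919139 -1.26747726] [-0.50938979  1.09789946  6.57861085]
36.9833
42.5167
```

View pics/w6.png

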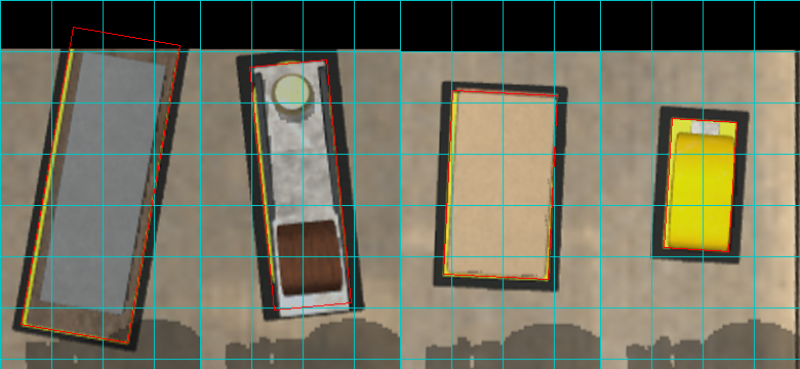

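All four tools stand inside their outlines: the stone, block and tape to about 2 mm, and the plane within about 5 mm lengthwise. Orientations match the outlines, so I hand in.

```bash
python3 - <<'E'
from workcell import ctrl
print(ctrl.close_job())
E
```

```text
the job is handed in; nothing more can be done
None
```

The oil stone, block plane, sanding block and tape measure are each on their own pad and released. By my last camera check they are centred to about 2 mm (the plane about 5 mm lengthwise), the gripper never went near the mug, and I handed the job in at about 43 s; it returned no verdict.

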